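# Turn the component carousel to the green bin

### The arm

A 6-joint arm with a two-finger parallel gripper is mounted at the origin on the work surface. World frame = base frame: x ahead of the robot, y to its left, z up, the work surface at z = 0. Lengths are in m, angles in rad, forces in N, time in s.
With the tool pointing down it reaches from about 0.35 to 0.85 m from the base axis. Payload 8.1 kg.
Tool frame: the origin (TCP) lies on the mounting face of the last link; the fingertips stand 186 mm ahead of it and the grasp point (between the pads) lies 167 mm ahead of it; z points along the fingers, y is the direction in which the jaws open and shut (so a half turn about z gives the same grasp; the last joint's range is limited). The gripper opens to 93 mm and grips with 3 to 60 N. Pads are 15 mm wide; open, the fingers measure 128 mm over their backs; the gripper's body (75 mm by 188 mm) begins 65 mm behind the grasp point.
Start: joints at [-1.335, 0.13, 1.488, -0, 1.523, -0.085], TCP at [0.189, -0.569, 0.405] pointing down, gripper open.
Joint ranges: [-2.96, 2.96], [-0.89, 2.26], [0.02, 2.5], [-1.34, 4.48], [0, 2.73], [-2.66, 2.66]. Speed limits (rad/s): [2.39, 2.39, 2.79, 3.14, 3.14, 3.14].

### API

Orientations are given as [roll, pitch, yaw] about the fixed x, y, z axes, in that order (R = Rz(yaw) Ry(pitch) Rx(roll)).
In Python, from rig import bot gives the robot as it stands. The module is installed in compiled form; this text tells all that it offers.
- The arm moves only by the tool apply_moves, never from a script. Its argument "series" is a list of rows, each a list of 2 entries, a list of its own where there are three numbers: the shift along the tool's x, y, z normalised to -1 to 1, where 1 is 0.02 m, then the turn, a rotation vector about the tool's x, y, z normalised to -1 to 1, where 1 is 30 degrees. In form: [[[x, y, z], [ax, ay, az]], ...]. A call has 1 to 5 rows; each row shifts and turns the commanded pose from where the row before left it, along the tool's axes as they then stand; what a row does not reach is not made up. A row lasts 1/8 s, in which the tool goes at most 62.5 mm and 10.7 degrees, less where a joint would pass 70% of its speed; a pose out of reach is approached as far as the arm can. A call with a number of a shift or a turn outside -1 to 1 is refused whole. A call with a gripper value outside its range is refused whole. "grip" is the opening, from 0 (shut) to 1 (fully open), set as the call begins (left out, the last holds). The fingers move at their own pace and stop on an object; "squeeze" is the grip in N (left out, the last holds). Time passes only in rows, so rows that do not move let the fingers close. It gives the time, the measured TCP pose, the force and the opening at its end, in the units of the state.
- bot.sense(): the state, without advancing time (a new reading comes with each control period).
- bot.read_camera(name): name is "scene" or "top" or "wrist"; returns the picture (480x640x3 uint8, red, green, blue); there is no depth.
- bot.camera_model(name): a dict with "intrinsics" (3x3 intrinsics, pixels), "k1" (the pictures are not rectified: a ray, as slopes to the right and down, at radius r is drawn at 1 + k1 r^2 times it, then the intrinsics apply), "camera_from_world" (4x4, takes a point from world to camera coordinates); the wrist camera has in their place "mount" (4x4, takes a point from camera to tool coordinates, whose origin is the TCP and whose axes are the flange's). Camera axes: x right, y down, z forward; pixel columns grow to the right and rows downward; lengths in m; the calibration is good to about 2 mm. A picture is of the moment at which its call begins: read the wrist's pose just before it. camera_model takes no time and is no camera call.
- bot.finish_job(): hands the job in, once; it reports no verdict.
The state is a dict: "time": time; "joint_pos": joint angles; "qvel": joint speeds; "joint_torque": joint torques, N m; "tcp_pos": TCP position; "orientation": TCP orientation; "wrist_force": force on the tool from outside, world axes, zero at the start; "wrist_torque": the same for the moment, N m; "gripper_width": finger opening in m.
Only numpy, scipy, OpenCV 4.12 (cv2) and the standard library are available. Lean on these libraries where they do the work, as an engineer would, in place of code of your own. Each camera call takes 0.05 s, during which the arm holds its last target. There are 200 camera calls.

### The job

On the electronics bench, turn the round component carousel until its green tab stands at the black arrow on the white tongue, in line with it, so that the green bin is the one presented. Turn it gently by pushing sideways on any of the upright tabs around its rim: do not spin it, do not lift it, and do not touch the bins. Leave the jar, the amber bottle and the circuit board where they are, and finish with the carousel at rest and your hand clear.

Things in the scene. Friction and masses are not known exactly. Their poses are not given: they have to be found in the camera images.
- carousel: Fixed grey round base of the carousel, 190 mm across and 20 mm high, screwed to the bench; it may be turned either way on the bench. Origin on the turning axis at bench level; z up; its -x axis points along the white tongue (12 mm high, 56 mm wide, to 195 mm from the axis) with the black arrow on it.
- pointer (a point): Tip of the black arrow (45 mm long) that lies on the white tongue, 139 mm from the turning axis, 14 mm above the bench. The arrow points inward at the axis.
- pointer_line (a point): Point in the air where the middle of the green tab's top belongs: straight inward of the arrow, 115 mm from the turning axis, 82 mm above the bench.
- green_tab (a point): Top centre of the green tab. Six upright tabs stand round the rim every 60 degrees; seen from above and going anticlockwise they are green, blue, yellow, red, white, black. Each is a flat plate 24 mm wide (radially, from 103 to 127 mm from the axis), 8 mm thick (in the turning direction), from 40 to 82 mm above the bench. Between the tabs there is only air outside 95 mm from the axis.
- dish (a joint): Turning angle of the dish that carries bins and tabs (rad), growing anticlockwise seen from above. The green tab is at the arrow at 0 and again at one full turn (6.283); stops at -1.2 and 7.5. The dish (aluminium, 190 mm across, top 40 mm above the bench, 0.6 kg) turns freely both ways but with enough friction (0.12 N m, about 1 N at a tab) to stay where it is left.
- lift (a joint): Height of the dish above its seat on the spindle (m): it rests at 0 by its weight and would rise up to 0.06 if lifted.
- bins: Six round bins, 44 mm across, on the dish, centred 55 mm from the axis, one inward of each tab and of the tab's colour, rims 60 mm above the bench, with small parts in them. Origin on the turning axis at bench level; it turns with the dish.
- jar: Loose clear glass jar with a black lid, 52 mm across and 65 mm high; origin at the centre of its underside.
- flux: Loose amber bottle with a paper label and white cap, 40 mm across and 80 mm high; origin at the centre of its underside.
- board: Loose green circuit board, 110 x 75 mm, 18 mm high with its parts; origin at the centre of its underside.
Mind the look-alikes: they are no part of the job. Of the things like the flux, leave any that is red or turquoise; of the rest the larger one is meant.

How it is judged:
At the end, for the whole second after the job is handed in: The green tab stands within 12 mm (6 degrees) of the line of the arrow, the dish is at rest on its seat, and the jar, bottle and board are upright within 15 mm of where they stood (horizontal distance between green_tab and pointer_line below 0.012 m and velocity of joint dish between -0.03 and 0.03 rad/s and value of joint lift below 0.004 m and not (distance of jar from where it was at the start of the episode above 0.015 m or angle between jar's own z axis and vertical above 0.25 rad) and not (distance of flux from where it was at the start of the episode above 0.015 m or angle between flux's own z axis and vertical above 0.25 rad) and not (distance of board from where it was at the start of the episode above 0.015 m or angle between board's own z axis and vertical above 0.25 rad)); the robot touches nothing.
It fails at once if the dish is lifted more than 8 mm off its seat (value of joint lift above 0.008 m).
It fails at once if the dish is spun faster than 2.5 rad/s (velocity of joint dish above 2.5 rad/s or velocity of joint dish below -2.5 rad/s).
It fails at once if the bins are touched by fingers or arm (more than 1 N) (contact force between any of the arm, the fingers and bins above 1 N).
It fails at once if the jar, bottle or circuit board is shifted by more than 15 mm or tipped (distance of any of jar, flux, board from where it was at the start of the episode above 0.015 m or angle between any of jar, flux, board's own z axis and vertical above 0.25 rad).
It also fails if it takes over 48 s, if anything falls off the work surface, if the arm or the gripper's body presses on something with over 40 N, if the wrist force passes 120 N, or if a joint passes its speed limit or range.

## Working session

There is one attempt and no reset: what is moved stays moved. The work goes in short steps, Python scripts to look and compute and a tool call to move; the robot and the scene stay as the last step left them, time stands still between calls to the robot, and variables do not carry over. Pictures are saved under pics/ and viewed, on a budget of 10 in all, crops included, one or two more only if the job needs it, and the job is handed in when it is done.

Besides the shell and the picture viewer there is one more tool, called after "Emit:" as name(argument=value, ...) on one line, values as JSON. apply_moves: Moves the arm, as the interface text tells. Its arguments: {"type":"object","properties":{"series":{"type":"array","items":{"type":"array"}},"grip":{"type":"number"},"squeeze":{"type":"number"}},"required":["series"]}

```bash
mkdir -p pics
python3 - <<'E'
from rig import bot
import cv2,numpy as np
for n in("top","scene"):
    im=bot.read_camera(n); cv2.imwrite(f"pics/{n}0.png",im[:,:,::-1]); m=bot.camera_model(n); print(n,m)
print(bot.sense())
E
```

```text
top {'intrinsics': array([[472.81434108,   0.        , 318.05077064],
       [  0.        , 472.81434108, 243.30913526],
       [  0.        ,   0.        ,   1.        ]]), 'k1': 0.025616209042010486, 'camera_from_world': array([[ 0.00276335, -0.99982573,  0.01846273,  0.04277666],
       [-0.98720648, -0.00567095, -0.15934618,  0.61295782],
       [ 0.15942311, -0.01778619, -0.98705011,  0.94344635],
       [ 0.        ,  0.        ,  0.        ,  1.        ]])}
scene {'intrinsics': array([[586.73145381,   0.        , 316.81148963],
       [  0.        , 586.73145381, 239.24971769],
       [  0.        ,   0.        ,   1.        ]]), 'k1': -0.15777537744486278, 'camera_from_world': array([[-0.84043147,  0.54160344, -0.01845686,  0.49200883],
       [ 0.37305372,  0.55350968, -0.74461933, -0.19499455],
       [-0.39307235, -0.63268692, -0.66723414,  1.46420958],
       [ 0.        ,  0.        ,  0.        ,  1.        ]])}
{'time': 0.1, 'joint_pos': array([-1.33536366e+00,  1.31068785e-01,  1.48913785e+00,  5.95440845e-07,
        1.52299821e+00, -8.53854150e-02]), 'qvel': array([-0.00163074, -0.00063341, -0.00210749, -0.00060333, -0.00089118,
        0.00134187]), 'joint_torque': array([ 1.54609421e-03, -5.61340213e+01, -4.93096447e+01,  7.70279369e-02,
        2.91457580e-02, -4.26152621e-05]), 'tcp_pos': array([ 0.18918907, -0.56918359,  0.40382004]), 'orientation': array([-3.13998639e+00, -1.38082323e-04,  3.20817938e-01]), 'wrist_force': array([ 0.54644076, -0.88073914, -0.27090669]), 'wrist_torque': array([-0.02217834,  0.05638027,  0.01492001]), 'gripper_width': 0.09295203812971117}
```

View pics/top0.png

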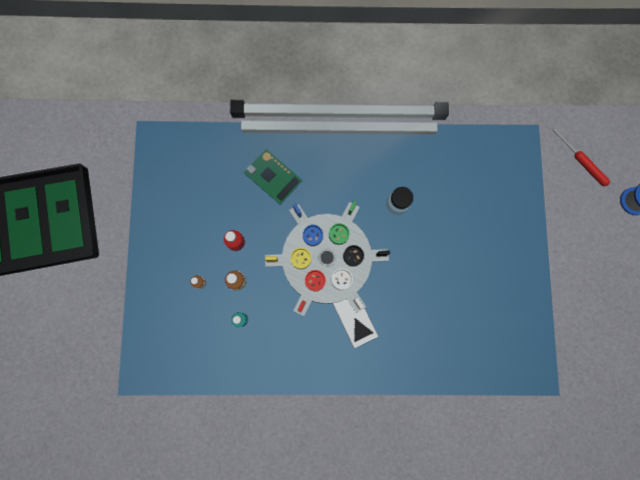

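View pics/scene0.png

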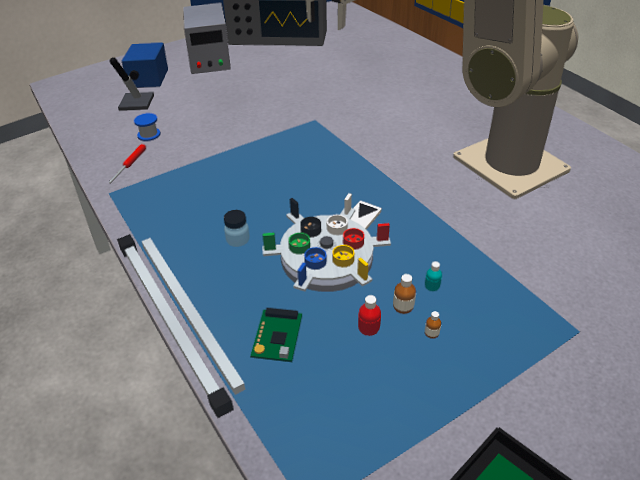

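The top view shows the carousel hub at about (327,258). The green tab is at (351,210), black at (383,254), white at (358,303) and the arrow at (362,330), so green has to go clockwise by about 125°. The jar is at (401,198) and the board at (273,176).

The bottle-like things in the top view are red (234,240), turquoise (239,319), large amber (235,280) and small amber (197,282). The large amber one is the bottle meant, and I only need to stay clear of it.

```bash
cat > h.py <<'E'
from rig import bot
import cv2,numpy as np
def ray(n,uv,z):
    m=bot.camera_model(n);K=m["intrinsics"];T=m["camera_from_world"]
    d=(np.array(uv,float)-K[:2,2])/K[0,0]; s=d.copy()
    for _ in range(10): s=d/(1+m["k1"]*(s@s))
    R=T[:3,:3];c=-R.T@T[:3,3];w=R.T@np.array([*s,1]);return (c+w*(z-c[2])/w[2])[:2]
def proj(n,P):
    m=bot.camera_model(n);K=m["intrinsics"];T=m["camera_from_world"]
    p=T[:3,:3]@P+T[:3,3];s=p[:2]/p[2];s=s*(1+m["k1"]*(s@s));return s*K[0,0]+K[:2,2]
def blobs(n,im,lo,hi,box,amin=15):
    h=cv2.cvtColor(im,cv2.COLOR_RGB2HSV);k=cv2.inRange(h,np.array(lo),np.array(hi))
    q=np.zeros_like(k);x0,y0,x1,y1=box;q[y0:y1,x0:x1]=k[y0:y1,x0:x1]
    N,l,st,ce=cv2.connectedComponentsWithStats(q)
    return [(ce[i].round(1),int(st[i,4]),l==i) for i in range(1,N) if st[i,4]>=amin]
E
python3 - <<'E'
from h import *
im=bot.read_camera("top");box=(255,190,400,360)
cols=dict(green=((45,100,60),(75,255,255)),blue=((112,120,60),(130,255,255)),yellow=((22,120,100),(35,255,255)),red=((0,150,80),(8,255,255)),black=((0,0,0),(180,255,45)))
for c,(lo,hi) in cols.items():
    for ce,a,_ in blobs("top",im,lo,hi,box,12):
        print(c,ce,a,"z82",ray("top",ce,.082).round(4),"z14",ray("top",ce,.014).round(4))
h=blobs("top",im,*cols['black'],(340,310,385,350))[0][2]
_,tri=cv2.minEnclosingTriangle(np.argwhere(h)[:,::-1].astype(np.float32).reshape(-1,1,2))
print("tri",[(p[0].round(1),ray("top",p[0],.014).round(4)) for p in tri])
for nm,uv,z in (("jar",(401,193),.065),("board",(273,176),.018),("flux",(234,278),.08)): print(nm,ray("top",uv,z))
cv2.imwrite("pics/c.png",cv2.resize(im[180:360,180:420],None,fx=3.3,fy=3.3,interpolation=2)[:,:,::-1])
E
```

```text
green [273.8 193.7] 90 z82 [0.7103 0.1373] z14 [0.7286 0.1427]
green [352.2 206.4] 36 z82 [ 0.6846 -0.024 ] z14 [ 0.7012 -0.0303]
green [338.5 233.3] 265 z82 [0.6283 0.0044] z14 [6.408e-01 2.000e-04]
yellow [300.4 257.9] 286 z82 [0.5774 0.0815] z14 [0.5862 0.0828]
yellow [270.9 258. ] 33 z82 [0.5769 0.1408] z14 [0.5857 0.1464]
red [314.8 280. ] 267 z82 [0.533  0.0523] z14 [0.5386 0.0515]
red [301.4 305.7] 27 z82 [0.4819 0.0787] z14 [0.4839 0.0798]
black [395.8 198.2] 126 z82 [ 0.7026 -0.1142] z14 [ 0.7204 -0.127 ]
black [352.7 255.5] 202 z82 [ 0.5828 -0.0241] z14 [ 0.5921 -0.0304]
black [382.6 253.3] 45 z82 [ 0.5877 -0.0848] z14 [ 0.5972 -0.0954]
black [361.4 330.6] 97 z82 [ 0.4337 -0.0399] z14 [ 0.4322 -0.0473]
tri [(array([371., 332.], dtype=float32), array([ 0.4294, -0.0676])), (array([356., 320.], dtype=float32), array([ 0.4542, -0.0361])), (array([356. , 339.5], dtype=float32), array([ 0.4138, -0.0357]))]
jar [ 0.71839573 -0.12862648]
board [0.76781738 0.14479988]
flux [0.53650251 0.2138195 ]
```

View pics/c.png

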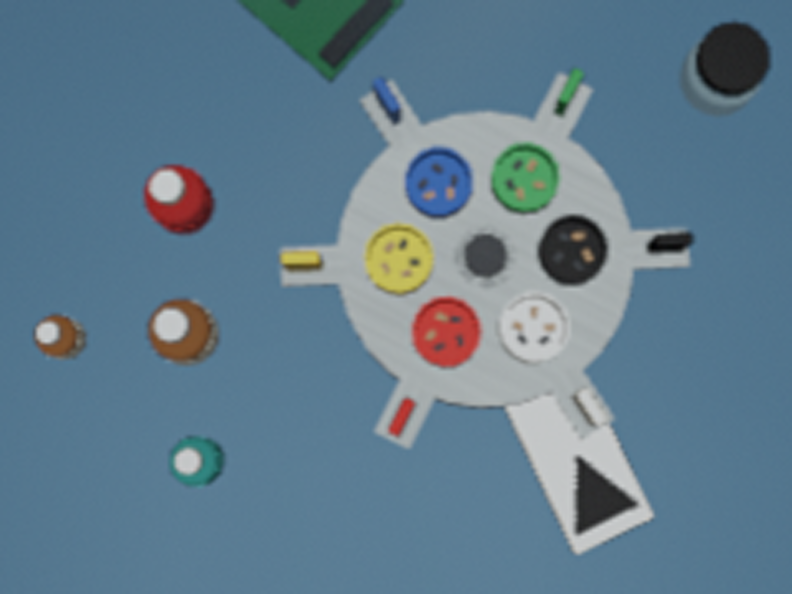

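Emit:
apply_moves(series=[[[0.84,-0.53,0.13],[0,0,0]],[[0.84,-0.53,0.13],[0,0,0]],[[0.84,-0.53,0.13],[0,0,0]],[[0.84,-0.53,0.13],[0,0,0]],[[0.84,-0.53,0.13],[0,0,0]]], grip=0)

```text
time: 0.78
tcp_pos: [0.2533, -0.4913, 0.3917]
orientation: [3.141, -0.0, 0.321]
wrist_force: [-0.3, 0.4, 0.7]
gripper_width: 0.0479
```

Emit:
apply_moves(series=[[[0.84,-0.53,0.13],[0,0,0]],[[0.84,-0.53,0.13],[0,0,0]],[[0.84,-0.53,0.13],[0,0,0]],[[0.84,-0.53,0.13],[0,0,0]],[[0.84,-0.53,0.13],[0,0,0]]])

```text
time: 1.4
tcp_pos: [0.316, -0.4148, 0.3786]
orientation: [3.142, 0.0, 0.321]
wrist_force: [0.8, -0.2, 0.6]
gripper_width: 0.0012
```

Emit:
apply_moves(series=[[[0.84,-0.53,0.13],[0,0,0]],[[0.84,-0.53,0.13],[0,0,0]],[[0.84,-0.53,0.13],[0,0,0]],[[0.84,-0.53,0.13],[0,0,0]],[[0.84,-0.53,0.13],[0,0,0]]])

```text
time: 2.02
tcp_pos: [0.379, -0.338, 0.3656]
orientation: [3.142, 0.0, 0.321]
wrist_force: [-0.6, 0.8, 0.1]
gripper_width: 0.0003
```

Emit:
apply_moves(series=[[[0.84,-0.53,0.13],[0,0,0]],[[0.84,-0.53,0.13],[0,0,0]],[[0.84,-0.53,0.13],[0,0,0]],[[0.84,-0.53,0.13],[0,0,0]],[[0.84,-0.53,0.13],[0,0,0]]])

```text
time: 2.65
tcp_pos: [0.4419, -0.2611, 0.3525]
orientation: [-3.142, -0.0, 0.321]
wrist_force: [0.0, -0.5, 0.1]
gripper_width: 0.0005
```

Emit:
apply_moves(series=[[[0.84,-0.53,0.13],[0,0,0]],[[0.84,-0.53,0.13],[0,0,0]],[[0.84,-0.53,0.13],[0,0,0]],[[0.84,-0.53,0.13],[0,0,0]],[[0.84,-0.53,0.13],[0,0,0]]])

```text
time: 3.28
tcp_pos: [0.5049, -0.1844, 0.3396]
orientation: [3.142, -0.0, 0.321]
wrist_force: [0.1, -1.2, 0.5]
gripper_width: 0.0007
```

Emit:
apply_moves(series=[[[0.84,-0.53,0.13],[0,0,0]],[[0.84,-0.53,0.13],[0,0,0]],[[0.84,-0.53,0.13],[0,0,0]],[[0.84,-0.53,0.13],[0,0,0]],[[0.84,-0.53,0.13],[0,0,0]]])

```text
time: 3.9
tcp_pos: [0.5681, -0.1077, 0.3266]
orientation: [3.142, -0.0, 0.321]
wrist_force: [1.0, 0.6, 0.5]
gripper_width: 0.0005
```

Emit:
apply_moves(series=[[[0.84,-0.53,0.13],[0,0,0]],[[0.84,-0.53,0.13],[0,0,0]],[[0.84,-0.53,0.13],[0,0,0]],[[0.84,-0.53,0.13],[0,0,0]],[[0.84,-0.53,0.13],[0,0,0]]])

```text
time: 4.53
tcp_pos: [0.6311, -0.0309, 0.3135]
orientation: [3.142, -0.0, 0.321]
wrist_force: [-0.4, 0.0, 0.3]
gripper_width: 0.0003
```

Emit:
apply_moves(series=[[[0.84,-0.53,0.13],[0,0,0]],[[0.84,-0.53,0.13],[0,0,0]],[[0.84,-0.53,0.13],[0,0,0]],[[0.84,-0.53,0.13],[0,0,0]],[[0.84,-0.53,0.13],[0,0,0]]])

```text
time: 5.15
tcp_pos: [0.694, 0.046, 0.3004]
orientation: [-3.142, 0.0, 0.321]
wrist_force: [-0.5, 0.1, 0.2]
gripper_width: 0.0006
```

Emit:
apply_moves(series=[[[0,0,0],[0,0,-0.35]],[[0,0,0],[0,0,-0.35]],[[0,0,0],[0,0,-0.35]],[[0,0,0],[0,0,-0.35]],[[0,0,0],[0,0,-0.35]]])

```text
time: 5.78
tcp_pos: [0.6936, 0.0454, 0.3005]
orientation: [-3.142, 0.0, 1.243]
wrist_force: [1.0, 0.2, -0.3]
gripper_width: 0.0002
```

Emit:
apply_moves(series=[[[0,0,0],[0,0,-0.35]],[[0,0,0],[0,0,-0.35]],[[0,0,0],[0,0,-0.35]],[[0,0,0],[0,0,-0.35]],[[0,0,0],[0,0,-0.35]]])

```text
time: 6.4
tcp_pos: [0.6936, 0.0454, 0.3005]
orientation: [-3.141, -0.0, 2.159]
wrist_force: [-0.3, 0.8, 1.2]
gripper_width: 0.0005
```

Emit:
apply_moves(series=[[[0,0,0],[0,0,-0.35]],[[0,0,0],[0,0,-0.35]],[[0,0,0],[0,0,-0.35]],[[0,0,0],[0,0,-0.35]],[[0,0,0],[0,0,-0.35]]])

```text
time: 7.02
tcp_pos: [0.6936, 0.0454, 0.3005]
orientation: [3.142, -0.0, 3.076]
wrist_force: [0.7, 0.5, 0.1]
gripper_width: 0.0004
```

Emit:
apply_moves(series=[[[0,0,0],[0,0,-0.35]],[[0,0,0],[0,0,0]]])

```text
time: 7.28
tcp_pos: [0.6936, 0.0453, 0.3005]
orientation: [3.142, -0.0, -3.031]
wrist_force: [0.4, 0.4, -0.8]
gripper_width: 0.0006
```

Run:
```python
from h import *
s=bot.sense();print(s["time"],s["joint_pos"].round(3),s["tcp_pos"].round(4),s["orientation"].round(3))
C=np.array([.583,.028]);p=s["tcp_pos"][:2]-C;print(np.hypot(*p),np.degrees(np.arctan2(p[1],p[0])),np.degrees(s["orientation"][2]))
```

```text
7.275 [-0.008  0.447  1.303  0.     1.392 -1.69 ] [0.6936 0.0453 0.3005] [ 3.142 -0.    -3.031]
0.1119047719401333 8.911268010847753 -173.68071400723076
```

Emit:
apply_moves(series=[[[-0.2,0,0.78],[0,0,0]],[[0,0,0.78],[0,0,0]],[[0,0,0.78],[0,0,0]],[[0,0,0.78],[0,0,0]],[[0,0,0],[0,0,0]]])

```text
time: 7.9
tcp_pos: [0.6963, 0.0453, 0.2356]
orientation: [3.141, -0.004, -3.031]
wrist_force: [-0.0, 0.3, -0.1]
gripper_width: 0.0003
```

Emit:
apply_moves(series=[[[0,-0.45,0],[0,0,0.15]],[[0,-0.45,0],[0,0,0.15]],[[0,-0.45,0],[0,0,0.15]],[[0,-0.45,0],[0,0,0.15]],[[0,-0.45,0],[0,0,0.15]]])

```text
time: 8.52
tcp_pos: [0.6955, 0.0003, 0.2393]
orientation: [3.141, 0.001, 2.857]
wrist_force: [0.3, -0.7, -1.6]
gripper_width: 0.0005
```

Emit:
apply_moves(series=[[[0,-0.45,0],[0,0,0.15]],[[0,-0.45,0],[0,0,0.15]],[[0,-0.45,0],[0,0,0.15]],[[0,-0.45,0],[0,0,0.15]],[[0,-0.45,0],[0,0,0.15]]])

```text
time: 9.15
tcp_pos: [0.6765, -0.04, 0.2393]
orientation: [3.14, 0.001, 2.465]
wrist_force: [1.1, 0.9, -0.5]
gripper_width: 0.0006
```

```bash
cat > chk.py <<'E'
from h import *
import sys
s=bot.sense();print(s["time"],s["joint_pos"].round(3),s["tcp_pos"].round(4),s["wrist_force"].round(1))
C=np.array([.583,.028]);p=s["tcp_pos"][:2]-C;print("r,phi,yawphi",np.hypot(*p),np.degrees(np.arctan2(p[1],p[0])),np.degrees(s["orientation"][2])-180)
im=bot.read_camera("top");cv2.imwrite(f"pics/{sys.argv[1]}.png",cv2.resize(im[150:360,180:420],None,fx=2.8,fy=2.8,interpolation=2)[:,:,::-1])
cols=dict(green=((45,100,60),(75,255,255)),blue=((112,120,60),(130,255,255)),yellow=((22,120,100),(35,255,255)),red=((0,150,80),(8,255,255)))
for c,(lo,hi) in cols.items():
    for ce,a,_ in blobs("top",im,lo,hi,(255,190,400,360),8):
        for nm,z in(("tab",.082),("bin",.05)):
            q=ray("top",ce,z)-C;r=np.hypot(*q)
            if (nm=="tab")==(r>.09) and r<.13: print(c,nm,ce,a,"r %.3f phi %.1f"%(r,np.degrees(np.arctan2(q[1],q[0]))))
E
python3 chk.py a
```

```text
9.15 [-0.135  0.458  1.405  0.     1.277 -1.029] [ 0.6765 -0.04    0.2393] [ 1.1  0.9 -0.5]
r,phi,yawphi 0.11555976557119009 -36.02654404758533 -38.77901545702176
green bin [350.8 239.3] 110 r 0.064 phi -53.2
yellow tab [273.1 238.9] 38 r 0.114 phi 73.2
yellow bin [301.5 249. ] 290 r 0.055 phi 71.6
red bin [307.6 274.7] 267 r 0.053 phi 133.2
red tab [285.9 294.1] 36 r 0.113 phi 133.8
```

View pics/a.png

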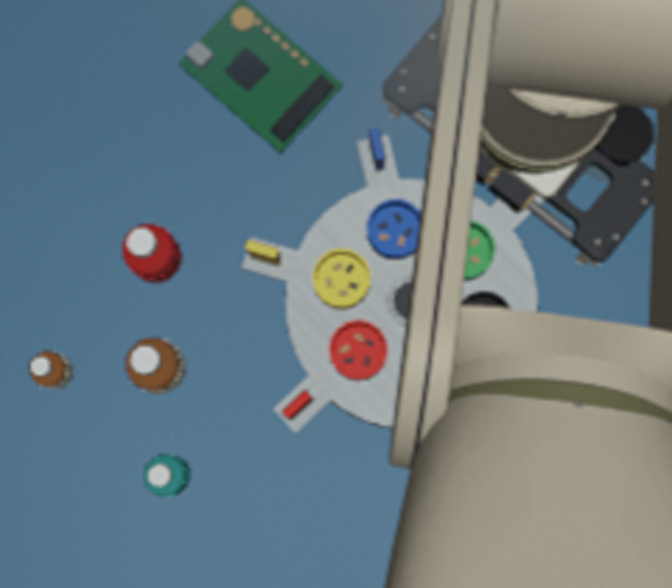

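The view shows that the dish is turning: yellow is at (261,250) and red at (297,405) in the crop, 20° on from the start. The finger sits 10.8° behind green, as planned. The board and bottles haven't moved, so I'll keep going.

Emit:
apply_moves(series=[[[0,-0.45,0],[0,0,0.15]],[[0,-0.45,0],[0,0,0.15]],[[0,-0.45,0],[0,0,0.15]],[[0,-0.45,0],[0,0,0.15]],[[0,-0.45,0],[0,0,0.15]]])

```text
time: 9.82
tcp_pos: [0.6435, -0.0701, 0.2393]
orientation: [3.14, 0.001, 2.073]
wrist_force: [1.6, 0.4, -0.4]
gripper_width: 0.0008
```

Emit:
apply_moves(series=[[[0,-0.45,0],[0,0,0.15]],[[0,-0.45,0],[0,0,0.15]],[[0,-0.45,0],[0,0,0.15]],[[0,-0.45,0],[0,0,0.15]],[[0,-0.45,0],[0,0,0.15]]])

```text
time: 10.45
tcp_pos: [0.6014, -0.0854, 0.2393]
orientation: [3.14, 0.001, 1.681]
wrist_force: [1.7, -0.7, -0.2]
gripper_width: 0.0005
```

```bash
python3 chk.py b
```

```text
10.45 [-0.225  0.284  1.625 -0.     1.23  -0.335] [ 0.6014 -0.0854  0.2393] [ 1.7 -0.7 -0.2]
r,phi,yawphi 0.11489956406365882 -80.77787400888182 -83.7071041799419
green bin [353.  256.9] 253 r 0.056 phi -88.7
yellow tab [300.2 206.8] 28 r 0.114 phi 28.7
yellow bin [314.1 233.6] 280 r 0.056 phi 27.2
red bin [300.4 255.9] 267 r 0.054 phi 87.1
red tab [270.8 254. ] 32 r 0.113 phi 89.0
```

Emit:
apply_moves(series=[[[0,-0.45,0],[0,0,0.15]],[[0,-0.45,0],[0,0,0.15]],[[0,-0.45,0],[0,0,0.15]],[[0,-0.45,0],[0,0,0.15]],[[0,-0.45,0],[0,0,0.15]]])

```text
time: 11.12
tcp_pos: [0.5568, -0.0833, 0.2392]
orientation: [3.14, 0.0, 1.289]
wrist_force: [0.4, -1.3, -0.7]
gripper_width: 0.0002
```

Emit:
apply_moves(series=[[[0,-0.45,0],[0,0,0.15]],[[0,-0.45,0],[0,0,0.15]],[[0,-0.45,0],[0,0,0.15]],[[0,-0.45,0],[0,0,0.15]],[[0,-0.45,0],[0,0,0.15]]])

```text
time: 11.75
tcp_pos: [0.5162, -0.0642, 0.2392]
orientation: [3.14, -0.0, 0.896]
wrist_force: [-0.2, -1.6, -0.1]
gripper_width: 0.0006
```

```bash
python3 chk.py c2
```

```text
11.75 [-0.222  0.062  1.876 -0.     1.202  0.452] [ 0.5162 -0.0642  0.2392] [-0.2 -1.6 -0.1]
r,phi,yawphi 0.11385000850555076 -125.89533845305527 -128.6403329215538
green bin [345.3 275.5] 269 r 0.055 phi -133.8
yellow tab [342.6 201.9] 27 r 0.116 phi -16.2
yellow bin [333.9 231.5] 283 r 0.057 phi -16.1
red tab [288.1 214.7] 23 r 0.115 phi 43.6
red bin [308.5 237.8] 267 r 0.056 phi 42.3
```

Emit:
apply_moves(series=[[[0,-0.4,0],[0,0,0.13]],[[0,-0.4,0],[0,0,0.13]],[[0,-0.35,0],[0,0,0.12]],[[0,-0.3,0],[0,0,0.1]],[[0,-0.2,0],[0,0,0.07]]])

```text
time: 12.42
tcp_pos: [0.493, -0.0409, 0.239]
orientation: [3.141, -0.0, 0.611]
wrist_force: [-0.2, -1.5, -1.1]
gripper_width: 0.0004
```

Emit:
apply_moves(series=[[[0,0,0],[0,0,0]],[[0,0,0],[0,0,0]]])

```text
time: 12.68
tcp_pos: [0.493, -0.041, 0.2386]
orientation: [3.141, -0.0, 0.611]
wrist_force: [0.2, -0.3, -0.2]
gripper_width: 0.0006
```

```bash
python3 chk.py d
```

```text
12.675 [-0.187 -0.005  1.945  0.     1.201  0.773] [ 0.493  -0.041   0.2386] [ 0.2 -0.3 -0.2]
r,phi,yawphi 0.11336667017891995 -142.53946722081665 -144.99842149953764
green bin [335.2 279.8] 151 r 0.050 phi -158.6
yellow tab [357.6 208.8] 33 r 0.115 phi -33.1
yellow bin [341.  234.8] 280 r 0.057 phi -32.7
red bin [314.8 233.4] 265 r 0.056 phi 25.6
```

Emit:
apply_moves(series=[[[0,0.3,0],[0,0,0]],[[0,0.5,0],[0,0,0]],[[0,0,-0.6],[0,0,0]],[[0,0,-1],[0,0,0]],[[0,0,-1],[0,0,0]]])

```text
time: 13.35
tcp_pos: [0.5019, -0.0542, 0.2916]
orientation: [3.142, -0.0, 0.609]
wrist_force: [0.6, -0.2, -0.5]
gripper_width: 0.0005
```

Emit:
apply_moves(series=[[[0,0,-1],[0,0,0]],[[0,0,-1],[0,0,0]],[[0,0,-1],[0,0,0]],[[-0.57,0.82,0],[0,0,0]],[[-0.57,0.82,0],[0,0,0]]])

```text
time: 13.98
tcp_pos: [0.5021, -0.0944, 0.3518]
orientation: [3.14, -0.001, 0.609]
wrist_force: [0.3, -0.1, -0.8]
gripper_width: 0.0007
```

Emit:
apply_moves(series=[[[-0.57,0.82,0],[0,0,0]],[[-0.57,0.82,0],[0,0,0]],[[-0.57,0.82,0],[0,0,0]],[[-0.57,0.82,0],[0,0,0]],[[-0.57,0.82,0],[0,0,0]]])

```text
time: 14.6
tcp_pos: [0.502, -0.1952, 0.3503]
orientation: [-3.141, 0.0, 0.609]
wrist_force: [0.1, -0.2, 0.1]
gripper_width: 0.0004
```

Emit:
apply_moves(series=[[[-0.57,0.82,0],[0,0,0]],[[-0.57,0.82,0],[0,0,0]],[[-0.57,0.82,0],[0,0,0]],[[-0.57,0.82,0],[0,0,0]],[[-0.57,0.82,0],[0,0,0]]])

```text
time: 15.22
tcp_pos: [0.5021, -0.2951, 0.3503]
orientation: [-3.142, -0.0, 0.609]
wrist_force: [1.1, -1.0, 0.0]
gripper_width: 0.0007
```

Emit:
apply_moves(series=[[[-0.57,0.82,0],[0,0,0]],[[-0.57,0.82,0],[0,0,0]],[[-0.57,0.82,0],[0,0,0]],[[-0.57,0.82,0],[0,0,0]],[[0,0,0],[0,0,0]]])

```text
time: 15.85
tcp_pos: [0.502, -0.3751, 0.3501]
orientation: [-3.142, 0.0, 0.607]
wrist_force: [-1.0, 0.2, -0.7]
gripper_width: 0.0001
```

```bash
python3 chk.py e
```

```text
15.85 [-0.723  0.231  1.475 -0.     1.435  0.24 ] [ 0.502  -0.3751  0.3501] [-1.   0.2 -0.7]
r,phi,yawphi 0.41116794959969594 -101.36073697827358 -145.2095104238196
green bin [338.9 280.2] 262 r 0.054 phi -151.3
green tab [352.9 306.2] 40 r 0.114 phi -153.1
yellow tab [357.6 208.8] 33 r 0.115 phi -33.1
yellow bin [341.  234.8] 279 r 0.057 phi -32.7
red bin [314.8 233.4] 265 r 0.056 phi 25.6
```

View pics/e.png

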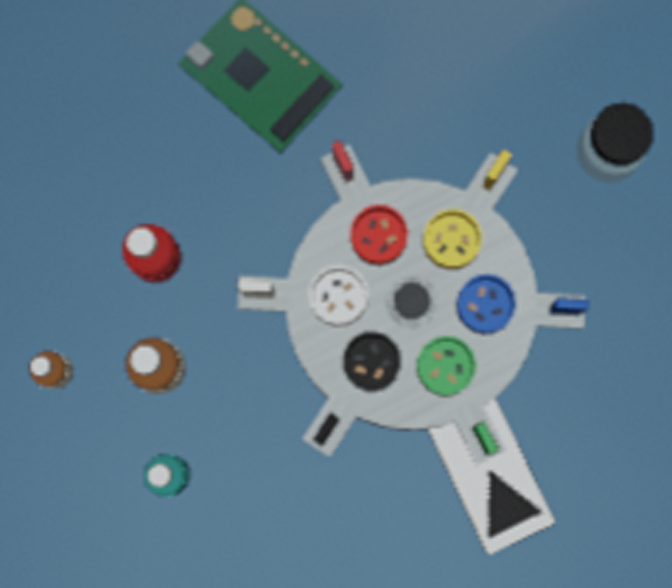

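In this view the green tab (485,437) stands centred on the tongue in line with the arrow (512,507). The jar, bottle and board haven't moved, and the hand is clear. The tab measures -153.1° against -153.5° for the arrow line, and the yellow tab gave the same dish angle before and after I retreated.

```bash
python3 -c "
from rig import bot
print(bot.finish_job())"
```

```text
the job is handed in; nothing more can be done
None
```

The green tab now stands at the arrow and the job is handed in; the hand-in gave no verdict. I turned the carousel about 126° clockwise with closed fingers, pushing sideways on the green tab at about 0.6 rad/s and slowing at the end. Then I backed off, rose and moved the hand clear.

- **Alignment:** the green tab measured -153.1° against -153.5° for the arrow line. That is about 1 mm off, plus about 2 mm of calibration error, against the 12 mm allowed.
- **At rest:** the yellow tab sat at exactly the same pixel in two pictures about 3 s apart, before and after the retreat.
- **Other objects:** the jar, amber bottle and board look unmoved in the last picture; I did not re-measure their positions.
- **Forces and time:** wrist forces stayed below about 2 N at each reading, and the last arm reading was at 15.85 s of the 48 s.
- **Disagreement:** the green bin gave -151.3° for the same line. I relied on the tab, because the bin's small radius and the height I assumed for it make it less precise.

I did not measure the dish's lift directly.

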